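Pin the gear shifter to its desk mount

ROBOT

A 6-joint arm with a two-finger parallel gripper is mounted at the origin on the work surface. World frame = base frame: x ahead of the robot, y to its left, z up, the work surface at z = 0. Lengths are in m, angles in rad, forces in N, time in s.
With the tool pointing down it reaches from about 0.275 to 0.725 m from the base axis. Payload 5.6 kg.
Tool frame: the origin (TCP) lies on the centre line of the jaws, within the pads' length; the fingertips stand 11 mm ahead of it and the grasp point (between the pads) lies 8 mm behind it (env.nose_length is the z of the fingertips in the tool frame, in m); z points along the fingers, x is the direction in which the jaws open and shut, and the axes are right-handed (so a half turn about z gives the same grasp; the last joint's range is limited). The gripper opens to 85 mm and grips with 20 to 120 N. Pads are 22 mm wide; open, the fingers measure 114 mm over their backs; the gripper's body (76 mm by 85 mm) begins 54 mm behind the grasp point. The pads swing forward as they close: fully open they stand 13 mm farther back than shut.
Start: joints at [1.462, 0.255, 0.108, 0, -1.424, -0.285], TCP at [0.211, 0.508, 0.242] pointing down, gripper open.
Joint ranges: [-2.95, 2.95], [-1.21, 1.97], [-1.09, 1.5], [-2.87, 1.71], [-2.94, -0.07], [-3.05, 3.05]. Speed limits (rad/s): [2.57, 2.57, 3.14, 3.14, 3.14, 3.14].

INTERFACE

Orientations are given as a rotation vector (axis times angle).
In Python, from plant import env gives the robot as it stands.
- The arm moves only by the tool drive_tool, never from a script. Its argument "series" is a list that holds one entry, the list of rows, each a list of 4 numbers: the shift along the tool's x, y, z in cm, then the turn about the tool's z in degrees. In form: [[[dx, dy, dz, roll], ...]]. A call has 1 to 20 rows; each row shifts and turns the commanded pose from where the row before left it, along the tool's axes as they then stand; what a row does not reach is not made up. A row lasts 1/8 s, in which the tool goes at most 62.5 mm and 10.7 degrees, less where a joint would pass 70% of its speed; a pose out of reach is approached as far as the arm can. A call with a gripper value outside its range is refused whole. "fingers" is the opening, from 0 (shut) to 1 (fully open), set as the call begins (left out, the last holds). The fingers move at their own pace and stop on an object; the grip force is fixed at half the most. Time passes only in rows, so rows that do not move let the fingers close. It gives the time, the measured TCP pose, the force and the opening at its end, in the units of the state.
- env.sense(): the state, without advancing time (a new reading comes with each control period).
- env.read_camera(name): name is "side" or "top"; returns (picture, depth): 480x640x3 uint8, red, green, blue; 480x640 float32, m along the optical axis (not along the pixel's ray), 0 where there is no reading.
- env.camera_model(name): a dict with "vertical_fov" (degrees; the focal length in pixels is half the picture's height over the tangent of half this angle, whatever the lens; pixels are square), "cx", "cy" (the principal point, pixels), "k1" (the pictures are not rectified: a ray, as slopes to the right and down, at radius r is drawn at 1 + k1 r^2 times it, then the intrinsics apply), "R" (3x3) and "t" (3): a world point X has camera coordinates R X + t. Camera axes: x right, y down, z forward; pixel columns grow to the right and rows downward; lengths in m; the calibration is good to about 2 mm. A picture is of the moment at which its call begins. camera_model takes no time and is no camera call.
- env.finish_job(): hands the job in, once; it reports no verdict.
The state is a dict: "clock": time; "qpos": joint angles; "dq": joint speeds; "tau": joint torques, N m; "position": TCP position; "orientation": TCP orientation; "force": force on the tool from outside, world axes, zero at the start; "torque": the same for the moment, N m; "grip_width": finger opening in m.
Only numpy, scipy, OpenCV 4.12 (cv2) and the standard library are available. Lean on these libraries where they do the work, as an engineer would, in place of code of your own. Each camera call takes 0.05 s, during which the arm holds its last target.

TASK

The gear shifter's tongue is already pushed into the desk mount but not locked. Take the linch pin out of the green caddy, feel for the hole in the tongue through the slot in the mount's forked top plate and push the pin gently through until its collar sits flat on the plate, its ring pointing off the mount's free end; then flip the sprung ring down over the pin's end. Do not force the pin against the mount, and leave the mouse and the coaster where they are.

Things in the scene. Friction and masses are not known exactly. Their poses are not given: they have to be found in the camera images.
- mount: Grey steel receiver fixed to the desk, with a black gear shifter (blue ball). Origin on the desk, straight below the slot's middle. +x: level, from the slot towards the shifter; -x: off its free end. Its forked top plate ends at x = -16 mm, is 30 mm wide to x = 26 mm, then 60. Shifter: from x = 67 mm, 111 mm high; lever to 195 mm at x = 126 mm (+-14). Any contact force on mount or shifter above 45 N is too much.
- slot (a point): Point on the centre line of the forked top plate's slot, at the plate's level upper face, 90 mm above the desk; called the slot's middle. Plate 6 mm thick. The slot is 14 mm wide (mount's y); along the mount's x it runs from its open mouth at the free end, 16 mm from here, to 20 mm beyond. The pin's collar must rest on the plate's prongs.
- tongue (a point): 7 mm under the slot's middle, level with the top of the shifter's brass tongue (83 mm above the desk; 20 thick, 26 wide, its end 34 mm past its hole). The tongue's round 11 mm hole is NOT at this point but anywhere from -14 to +14 mm from it along the mount's x (y = 0), not reported: look or feel for it. In the hole a sprung ball resists the pin: the last 25 mm take a push of up to 10 N.
- pin: Linch pin, 100 to 160 g with its ring. Origin on its axis at the collar's underside, z up. Steel shaft 10 mm diameter, 42 mm down from the origin, the last 4 mm bevelled to 7.8 mm. Collar 24 mm diameter, z = 0 to 8 mm, ring lugs to y = +-18 mm. Starts upright in the green caddy, collar on its top, ring out to the pin's -x. In the mount its x axis goes along the mount's x, same way round.
- pin_grip (a point): Middle of the pin's red grip block, on the axis 26 mm above the pin's origin. Block 12 mm across the flats (pin's y), 20 mm wide (pin's x), from 8 to 37 mm above the origin.
- pin_tip (a point): Middle of the lower end of the pin's shaft, 42 mm below the pin's origin.
- ring (a joint): Hinge of the sprung brass ring, rad; axis along the pin's y, 4 mm above its origin. 0 = open: out to the pin's -x and 15 degrees up. Grows as the ring is pushed down; 1.83 = closed: hanging straight down, its bar below the pin's end. Over-centre spring: about 1.5 N down on the bar starts it; past 0.65 rad (bar 22 mm below the hinge) it snaps shut by itself, before that it springs open.
- ring_bar (a point): Middle of the ring's outer bar (4 mm thick wire), 58 mm from the hinge. The ring is a loop 40 mm wide (y) at the hinge, its legs straight and parallel for 49 mm, then slanting in to the outer bar, which is 24 mm long.
- caddy: Green plastic block 56 x 56 x 56 mm fixed to the desk, with a 14 mm vertical hole in which the pin is parked. Origin on the desk under its middle; top at 56 mm.
- coaster: Square clear glass coaster, 95 x 95 x 8 mm, loose; a bystander. Origin at its underside's centre.
- mouse: Blue plastic mouse, 105 x 60 x 34 mm, loose; a bystander. Origin on the desk under its middle.

How it is judged:
On the way:
1. the pin is through the tongue's hole, collar down on the mount's top plate, ring still open (z of pin in the frame of mount below 0.0925 m and horizontal distance between pin_tip and mount below 0.018 m and value of joint ring below 0.6 rad), for 0.2 s.
At the end, for the whole second after the job is handed in: The pin stands in the tongue's hole, at rest and upright within 0.08 rad, its collar within 2.5 mm of the mount's top plate and its axis within 18 mm of the slot's middle; the ring is closed over the pin's end (joint above 1.7 rad) (z of pin in the frame of mount between 0.087 and 0.0925 m and horizontal distance between each of pin, pin_tip and mount below 0.018 m and angle between pin's own z axis and vertical below 0.08 rad and value of joint ring above 1.7 rad and linear speed of pin below 0.02 m/s); the robot touches nothing.
It fails at once if the mount is pressed or hit with more than 45 N (contact force between mount and anything else above 45 N).
It fails at once if the mouse or the coaster is moved by more than 20 mm (distance of any of coaster, mouse from where it was at the start of the episode above 0.02 m).
It also fails if it takes over 72 s, if anything falls off the work surface, if the arm or the gripper's body presses on something with over 40 N, if the wrist force passes 120 N, or if a joint passes its speed limit or range.

## Working session

There is one attempt and no reset: what is moved stays moved. The work goes in short steps, Python scripts to look and compute and a tool call to move; the robot and the scene stay as the last step left them, time stands still between calls to the robot, and variables do not carry over. Pictures are saved under pics/ and viewed, and the job is handed in when it is done.

Besides the shell and the picture viewer there is one more tool, called as a command line: name --argument value ..., lists and objects as JSON in quotes. drive_tool: Moves the arm, as the interface text tells. Its arguments: {"type":"object","properties":{"series":{"type":"array","items":{"type":"array","items":{"type":"array","items":{"type":"number"}}}},"fingers":{"type":"number"}},"required":["series"]}

```bash
mkdir -p pics; ls; cat > h.py <<'E'
import numpy as np, cv2
from plant import env
def model(n):
    m=env.camera_model(n); f=240/np.tan(np.radians(m['vertical_fov'])/2); return m,f
def unproj(n,u,v,depth=None,z=None):
    m,f=model(n); R=np.array(m['R']);t=np.array(m['t'])
    d=np.array([(u-m['cx'])/f,(v-m['cy'])/f]); s=d.copy()
    for _ in range(50): s=d/(1+m['k1']*(s@s))
    ray=np.array([s[0],s[1],1.])
    if depth is not None: return R.T@(ray*depth-t)
    c=-R.T@t; w=R.T@ray; return c+w*(z-c[2])/w[2]
def proj(n,X):
    m,f=model(n); p=np.array(m['R'])@np.array(X)+np.array(m['t']); s=p[:2]/p[2]; s=s*(1+m['k1']*(s@s)); return s[0]*f+m['cx'],s[1]*f+m['cy']
def snap(n,name):
    p,d=env.read_camera(n); cv2.imwrite(f'pics/{name}.png',p[:,:,::-1]); np.save(f'pics/{name}.npy',d); return p,d
def crop(name,x0,y0,x1,y1,k):
    im=cv2.imread(f'pics/{name}.png')[y0:y1,x0:x1]; cv2.imwrite(f'pics/{name}_{x0}_{y0}_{k}.png',cv2.resize(im,None,fx=k,fy=k,interpolation=cv2.INTER_CUBIC))
E
python3 - <<'E'
from h import *
print(env.sense()); 
for n in('side','top'): print(n,env.camera_model(n)); snap(n,n+'0')
E
```

```text
pics
{'clock': 0.0, 'qpos': array([ 1.46158856e+00,  2.55782797e-01,  1.06978242e-01, -4.78810002e-04,
       -1.42385680e+00, -2.84630827e-01]), 'dq': array([-9.42190880e-04, -1.16814626e-03,  1.67716236e-04,  4.37732279e-04,
        4.22236975e-05, -3.63135654e-04]), 'tau': array([ 6.12413769e-04, -3.86642683e+01,  2.37939709e+01,  5.36526114e+00,
       -6.17481230e-03, -1.11595946e-05]), 'position': array([0.21080138, 0.5074914 , 0.24136584]), 'orientation': array([ 1.74292783e+00, -2.61189541e+00,  1.76622330e-03]), 'force': array([-0.35351959,  0.22235486, -0.58849013]), 'torque': array([0.0213761 , 0.08347573, 0.01208157]), 'grip_width': 0.08554810711254818}
side {'vertical_fov': 47.28307426698206, 'cx': 318.04368660160225, 'cy': 239.9736269736067, 'k1': -0.03219542004629298, 'R': array([[ 0.89657431, -0.44285336, -0.00595084],
       [-0.32681243, -0.65245712, -0.68373485],
       [ 0.29891161,  0.61496391, -0.72970627]]), 't': array([-0.56267174,  0.13775187,  0.98009462])}
top {'vertical_fov': 53.1164790016168, 'cx': 314.12684781367676, 'cy': 239.71552479968454, 'k1': -0.09484847850074794, 'R': array([[ 0.01386842, -0.99989375, -0.00448867],
       [-0.99647614, -0.01344936, -0.08279137],
       [ 0.0827222 ,  0.00562103, -0.99655679]]), 't': array([-0.15776214,  0.57277644,  0.76591232])}
```

View pics/side0.png

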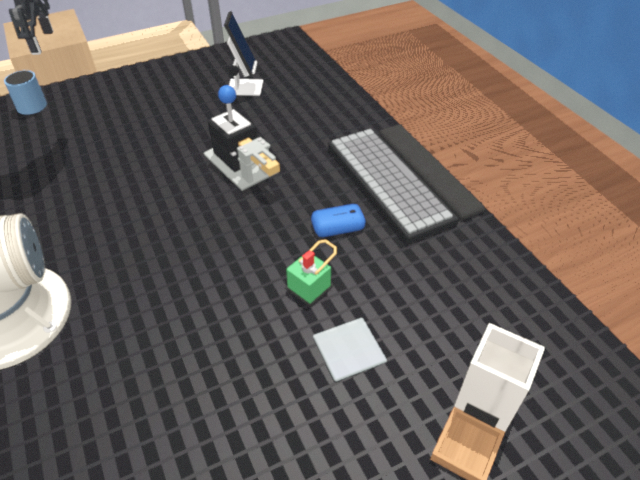

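View pics/top0.png

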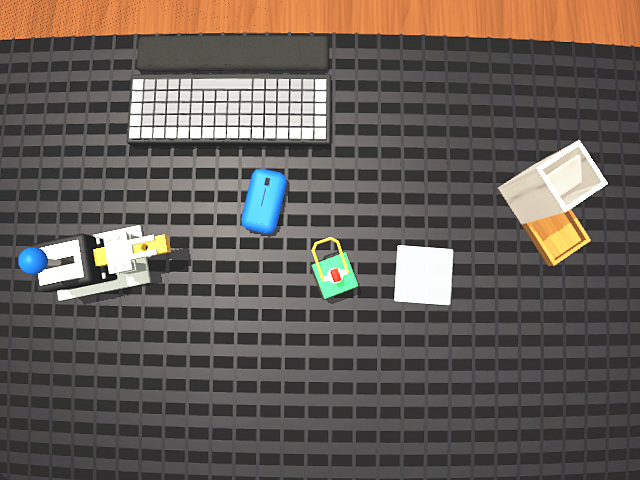

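```bash
python3 - <<'E'
from h import *
print(proj('top',[.211,.508,.242]),proj('side',[.211,.508,.242]))
crop('top0',0,200,200,320,4); crop('top0',280,220,400,320,6)
crop('side0',180,70,300,200,5);crop('side0',270,225,360,315,6)
E
```

```text
(np.float64(-167.35819866132982), np.float64(483.15467644045236)) (np.float64(42.58278642562772), np.float64(43.392797739343024))
```

View pics/top0_0_200_4.png

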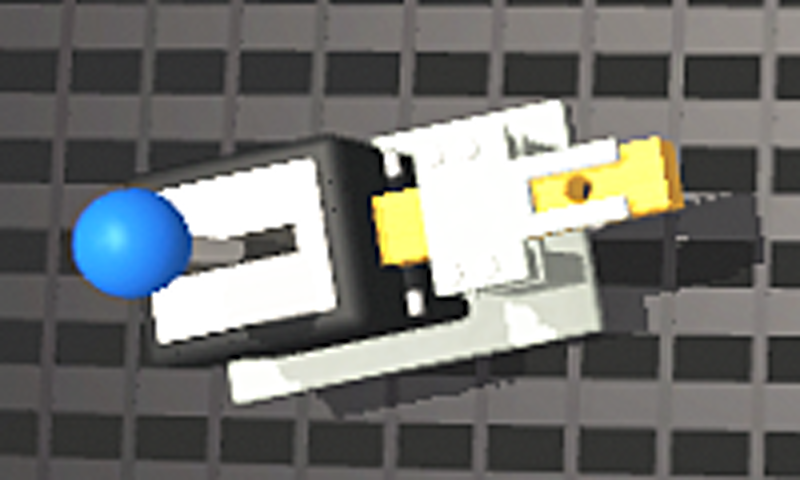

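View pics/top0_280_220_6.png

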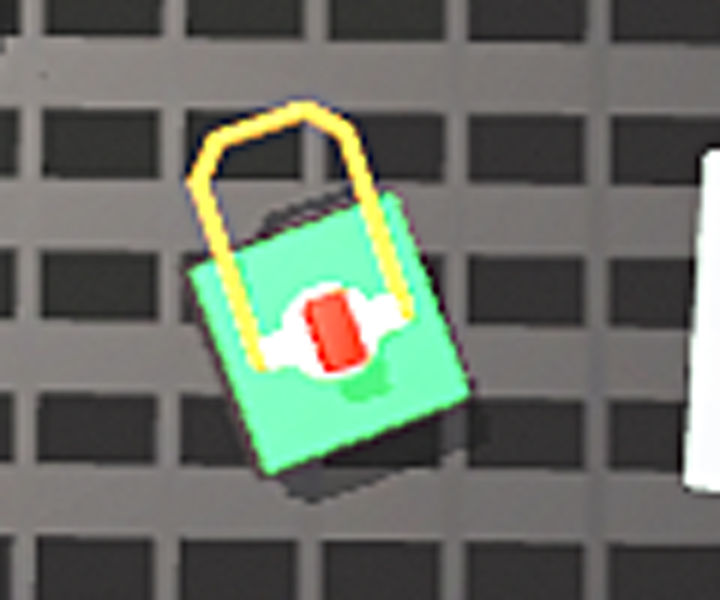

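View pics/side0_180_70_5.png

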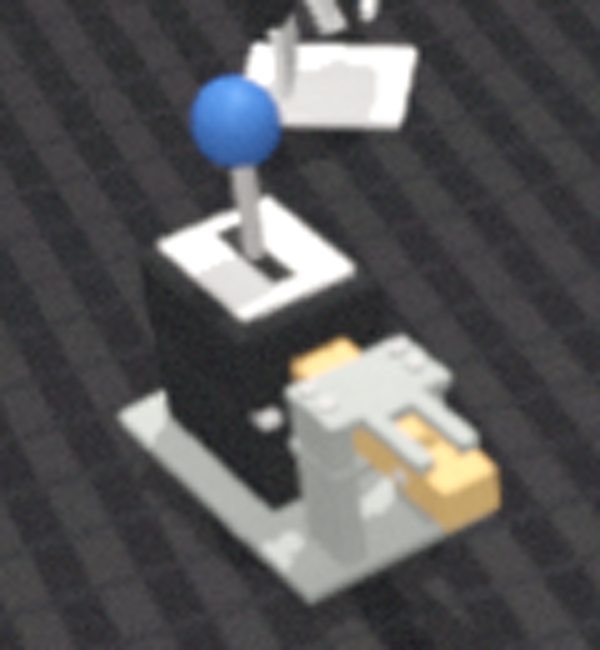

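View pics/side0_270_225_6.png

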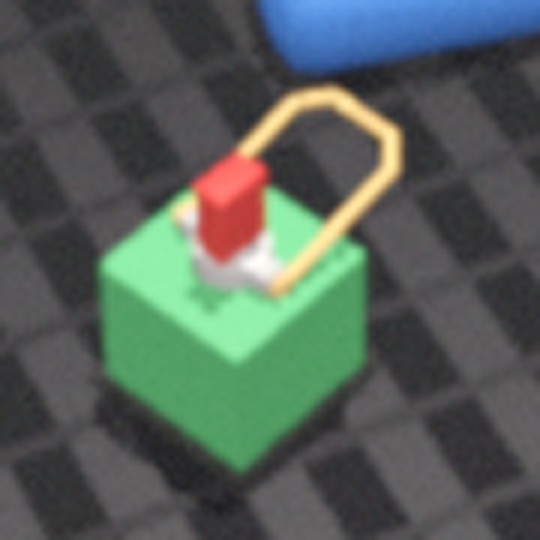

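```bash
python3 - <<'E'
from h import *
def tp(X,Y,z,k=4,ox=0,oy=200): return unproj('top',(X+.5)/k-.5+ox,(Y+.5)/k-.5+oy,z=z)
def sp(X,Y,z,k=5,ox=180,oy=70): return unproj('side',(X+.5)/k-.5+ox,(Y+.5)/k-.5+oy,z=z)
P=dict(hole=tp(579,187,.083),tiU=tp(613,139,.09),tiL=tp(630,215,.09),inU=tp(530,179,.09),inL=tp(538,235,.09),
 tongU=tp(662,137,.083),tongL=tp(672,207,.083),ball=tp(131,243,.18), wideL=tp(437,297,.09),wideR=tp(528,289,.09),wU=tp(418,150,.09))
S=dict(hole=sp(430,438,.083),tiR=sp(478,440,.09),tiL=sp(425,470,.09),tongR=sp(498,465,.083),tongL=sp(444,500,.083))
for k,v in P.items(): print('T',k,v.round(4))
for k,v in S.items(): print('S',k,v.round(4))
# pin
def cp(X,Y,z): return tp(X,Y,z,6,280,220)
gz=.056+.037
for n,x,y in [('a',304,301),('b',340,290),('c',367,362),('d',330,373)]: print(n,cp(x,y,gz).round(4))
for n,x,y in [('A',190,270),('B',398,193),('C',470,393),('D',265,475)]: print(n,cp(x,y,.056).round(4))
d=np.load('pics/top0.npy')
for u,v in [(335,274),(145,247),(150,238),(151,251),(33,260),(120,255)]: print(u,v,d[v,u],unproj('top',u,v,depth=d[v,u]).round(4))
d=np.load('pics/side0.npy')
for u,v in [(308,255),(310,285),(258,145),(275,157),(272,170)]: print(u,v,d[v,u],unproj('side',u,v,depth=d[v,u]).round(4))
E
```

```text
T hole [0.5561 0.1108 0.083 ]
T tiU [0.5742 0.0957 0.09  ]
T tiL [0.5453 0.0879 0.09  ]
T inU [0.5585 0.1276 0.09  ]
T inL [0.5371 0.1235 0.09  ]
T tongU [0.5759 0.0789 0.083 ]
T tongL [0.549 0.074 0.083]
T ball [0.5284 0.2329 0.18  ]
T wideL [0.5128 0.1624 0.09  ]
T wideR [0.5165 0.1266 0.09  ]
T wU [0.569  0.1726 0.09  ]
S hole [0.5598 0.1114 0.083 ]
S tiR [0.5742 0.0927 0.09  ]
S tiL [0.5469 0.0843 0.09  ]
S tongR [0.5782 0.0819 0.083 ]
S tongL [0.5493 0.071  0.083 ]
a [ 0.5245 -0.175   0.093 ]
b [ 0.5273 -0.1839  0.093 ]
c [ 0.5096 -0.1908  0.093 ]
d [ 0.5067 -0.1816  0.093 ]
A [ 0.533  -0.1461  0.056 ]
B [ 0.5539 -0.2004  0.056 ]
C [ 0.5018 -0.2196  0.056 ]
D [ 0.4799 -0.1664  0.056 ]
335 274 0.7130953 [ 0.5182 -0.182   0.095 ]
145 247 0.7473814 [0.5563 0.1162 0.0654]
150 238 0.72164446 [0.5684 0.0992 0.0922]
151 251 0.72218126 [0.5488 0.0976 0.09  ]
33 260 0.61892223 [0.5286 0.2243 0.1926]
120 255 0.7202282 [0.5418 0.1453 0.0916]
308 255 0.9514626 [ 0.5168 -0.1862  0.094 ]
310 285 0.95633507 [ 0.5041 -0.219   0.0545]
258 145 1.1729258 [0.5583 0.149  0.09  ]
275 157 1.1433766 [0.5743 0.0939 0.0906]
272 170 1.1408077 [0.5592 0.0771 0.0738]
```

```bash
cat > fit.py <<'E'
from h import *
def cloud(n,name):
    d=np.load(f'pics/{name}.npy'); m,f=model(n); R=np.array(m['R']);t=np.array(m['t'])
    v,u=np.mgrid[0:480,0:640]; D=np.stack([(u-m['cx'])/f,(v-m['cy'])/f],-1); s=D.copy()
    for _ in range(30): s=D/(1+m['k1']*(s**2).sum(-1,keepdims=True))
    P=np.concatenate([s,np.ones_like(s[...,:1])],-1)*d[...,None]-t
    W=P@R; W[d==0]=np.nan; return W
E
python3 - <<'E'
from fit import *
for n,name in(('top','top0'),('side','side0')):
    W=cloud(n,name); reg=(W[...,0]>.48)&(W[...,0]<.63)&(W[...,1]>.05)&(W[...,1]<.30)
    for lab,z0,z1 in(('plate',.087,.095),('shift',.107,.116),('base',.003,.016)):
        m=reg&(W[...,2]>z0)&(W[...,2]<z1); p=W[m][:,:2]
        if len(p)<20: continue
        r=cv2.minAreaRect((p*1000).astype(np.float32)); print(n,lab,len(p),W[m][:,2].mean().round(4),r)
    m=reg&(W[...,2]>.15); p=W[m]; print('ball',p.mean(0),len(p), p.min(0),p.max(0))
    rc=(W[...,0]>.47)&(W[...,0]<.57)&(W[...,1]>-.24)&(W[...,1]<-.13)
    for lab,z0,z1 in(('cad',.052,.06),('blk',.089,.098)):
        m=rc&(W[...,2]>z0)&(W[...,2]<z1); p=W[m][:,:2]; print(n,lab,len(p),W[m][:,2].mean(),cv2.minAreaRect((p*1000).astype(np.float32)))
E
```

```text
top plate 1362 0.0907 ((539.6400756835938, 181.75778198242188), (74.5124282836914, 183.14312744140625), 13.090041160583496)
top shift 1533 0.1095 ((528.9019775390625, 231.8282012939453), (71.35167694091797, 84.61548614501953), 13.583304405212402)
top base 1483 0.0076 ((555.037353515625, 175.123291015625), (149.9743194580078, 249.34957885742188), 0.03649819642305374)
ball [0.52808471 0.22771697 0.18734808] 634 [0.50982499 0.21372898 0.16744455] [0.5469473  0.2487863  0.19744824]
top cad 948 0.0564527418754553 ((517.4661865234375, -183.4803466796875), (56.08148956298828, 55.955909729003906), 21.595455169677734)
top blk 105 0.09334924565526614 ((517.411376953125, -183.20635986328125), (19.292072296142578, 11.757486343383789), 19.023487091064453)
side plate 558 0.0898 ((540.8212280273438, 183.705078125), (75.21778869628906, 191.36691284179688), 17.062631607055664)
side shift 428 0.109 ((527.8419799804688, 229.10569763183594), (68.55914306640625, 80.21788024902344), 11.879436492919922)
side base 740 0.0072 ((553.4987182617188, 172.3423614501953), (143.34764099121094, 239.6879425048828), 1.835190773010254)
ball [0.52695504 0.22380409 0.18115729] 276 [0.51029812 0.21035192 0.15034371] [0.5466965  0.24282403 0.19570966]
side cad 540 0.056246461276226754 ((518.5156860351562, -183.0686798095703), (58.30074691772461, 59.361812591552734), 20.497926712036133)
side blk 69 0.0930006497682128 ((518.97412109375, -184.30519104003906), (20.683624267578125, 12.370102882385254), 22.789485931396484)
```

```bash
cat > plan.py <<'E'
from h import *
from scipy.spatial.transform import Rotation as Rr
def plan(x,y,z,yaw=None):
    s=env.sense(); R=Rr.from_rotvec(s['orientation']).as_matrix(); d=R.T@(np.array([x,y,z])-s['position'])
    cy=np.degrees(np.arctan2(R[1,0],R[0,0]))%360
    print('t',s['clock'],'pos',s['position'].round(4),'yaw',cy.round(2),'zaxis',R[:,2].round(4),'F',s['force'].round(2),'w',s['grip_width'].round(4))
    print('d cm',(d*100).round(3), 'roll', None if yaw is None else -(((yaw-cy)+180)%360-180))
E
python3 -c "
from plan import *
print(env.nose_length); plan(.5175,-.1832,.2,290.6)"
```

```text
0.011Traceback (most recent call last):
  File "<string>", line 3, in <module>
    print(env.nose_length); plan(.5175,-.1832,.2,290.6)
                            ~~~~^^^^^^^^^^^^^^^^^^^^^^^
  File "plan.py", line 6, in plan
    print('t',s['clock'],'pos',s['position'].round(4),'yaw',cy.round(2),'zaxis',R[:,2].round(4),'F',s['force'].round(2),'w',s['grip_width'].round(4))
                                                                                                                            ^^^^^^^^^^^^^^^^^^^^^
AttributeError: 'float' object has no attribute 'round'
```

```bash
sed -i "s/s\['grip_width'\].round(4)/round(float(s['grip_width']),4)/" plan.py
python3 -c "
from plan import *
plan(.5175,-.1832,.2,290.6)"
```

```text
t 0.1 pos [0.2108 0.5076 0.2415] yaw 247.43 zaxis [-6.0e-04 -1.5e-03 -1.0e+00] F [ 0.14 -0.06  0.36] w 0.0851
d cm [ 52.009 -54.828   4.238] roll -43.16825272053859
```

drive_tool --series '[[[3.25,-3.43,0,0],[3.25,-3.43,0,0],[3.25,-3.43,0,0],[3.25,-3.43,0,0],[3.25,-3.43,0,0],[3.25,-3.43,0,0],[3.25,-3.43,0,0],[3.25,-3.43,0,0],[3.25,-3.43,0,0],[3.25,-3.43,0,0],[3.25,-3.43,0,0],[3.25,-3.43,0,0],[3.25,-3.43,0.5,0],[3.25,-3.43,0.5,0],[3.25,-3.43,0.5,0],[3.25,-3.4,0.5,0]]]' --fingers 1

```text
clock: 2.1
position: [0.5182, -0.1842, 0.2216]
orientation: [1.743, -2.613, -0.001]
force: [0.0, 0.8, 0.8]
grip_width: 0.0858
```

drive_tool --series '[[[0,0,0.5,-9],[0,0,0.5,-9],[0,0,0.5,-9],[0,0,0.5,-9],[0,0,0,-7.2],[0,0,0,0],[0,0,0,0]]]'

```text
clock: 2.98
position: [0.5179, -0.1827, 0.2021]
orientation: [2.581, -1.791, -0.0]
force: [-0.1, 0.4, 0.3]
grip_width: 0.0853
```

```bash
python3 -c "
from plan import *
plan(.5175,-.1832,.08,290.6)
snap('side','side1'); snap('top','top1'); crop('top1',220,190,440,350,3)"
```

```text
t 2.975 pos [ 0.5179 -0.1827  0.2021] yaw 290.5 zaxis [-3.e-04  1.e-04 -1.e+00] F [-0.1   0.44  0.32] w 0.0853
d cm [ 0.033  0.054 12.214] roll -0.10307951562162998
```

View pics/side1.png

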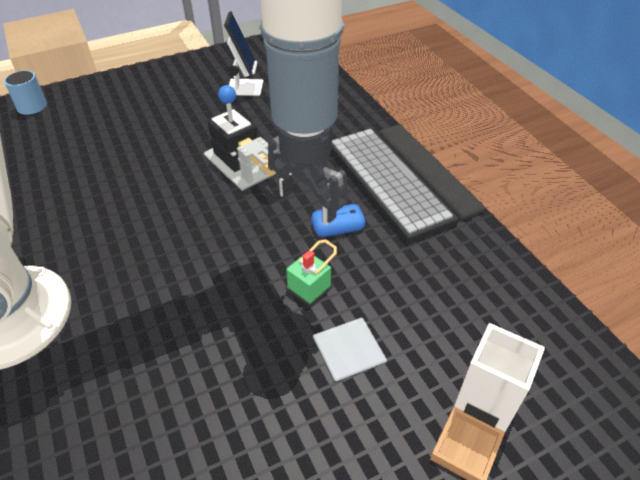

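View pics/top1.png

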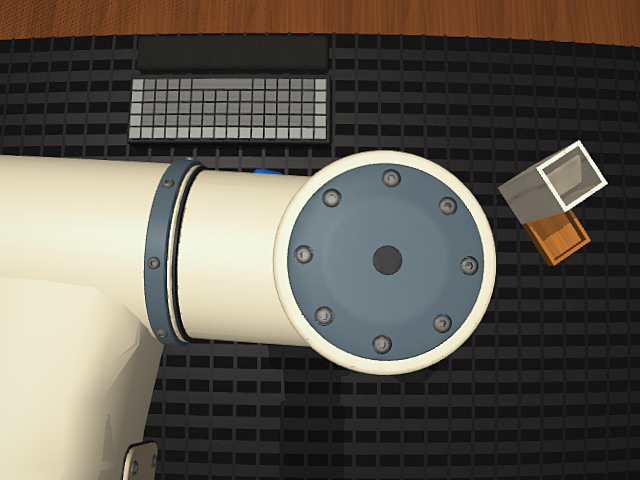

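drive_tool --series '[[[0,0.05,3,0],[0,0,3,0],[0,0,3,0],[0,0,2,0],[0,0,1.4,0],[0,0,0,0],[0,0,0,0]]]'

```text
clock: 3.95
position: [0.5182, -0.1831, 0.0792]
orientation: [-2.583, 1.787, -0.002]
force: [0.6, -0.3, -0.2]
grip_width: 0.0856
```

drive_tool --series '[[[0,0,0,0],[0,0,0,0],[0,0,0,0],[0,0,0,0],[0,0,0,0],[0,0,0,0]]]' --fingers 0

```text
clock: 4.7
position: [0.5177, -0.183, 0.0785]
orientation: [-2.583, 1.787, -0.001]
force: [-0.2, 0.4, 1.4]
grip_width: 0.0111
```

```bash
python3 -c "
from plan import *
plan(.5175,-.1832,.078,290.6)
snap('side','side2'); crop('side2',230,170,390,320,5)"
```

```text
t 4.7 pos [ 0.5177 -0.183   0.0785] yaw 290.64 zaxis [ 4.e-04 -2.e-04 -1.e+00] F [-0.2   0.36  1.4 ] w 0.0111
d cm [0.012 0.028 0.053] roll 0.043424230892810556
```

View pics/side2_230_170_5.png

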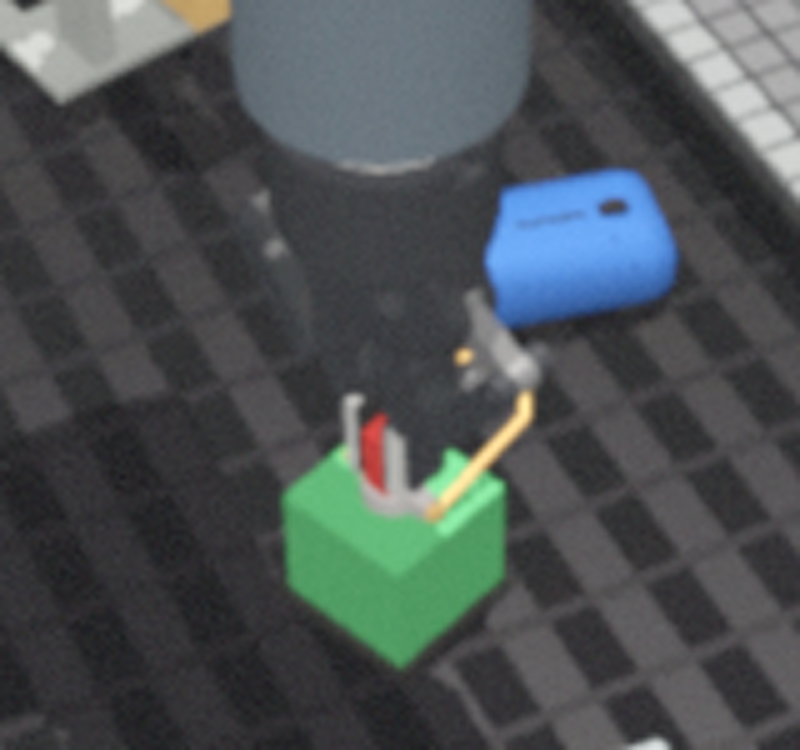

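drive_tool --series '[[[0,0,-2,0],[0,0,-3,0],[0,0,-4,0],[0,0,-4,0],[0,0,-1,8],[0,0,0,10],[0,0,0,10],[0,0,0,10],[0,0,0,10],[0,0,0,10],[0,0,0,10],[0,0,0,10],[0,0,0,10],[0,0,0,9.2],[0,0,0,0],[0,0,0,0]]]'

```text
clock: 6.75
position: [0.5174, -0.1828, 0.2179]
orientation: [0.372, -3.119, -0.001]
force: [-0.1, -0.0, -2.0]
grip_width: 0.011
```

```bash
python3 -c "
from plan import *
plan(.5573,.111,.20,193.4)"
```

```text
t 6.75 pos [ 0.5174 -0.1828  0.2179] yaw 193.61 zaxis [-7.e-04  3.e-04 -1.e+00] F [-0.15 -0.03 -2.03] w 0.011
d cm [-10.797  27.618   1.798] roll 0.20902876450881536
```

drive_tool --series '[[[-0.8,2.0,0,0],[-1.5,3.8,0,0],[-1.5,3.8,0,0],[-1.5,3.8,0,0],[-1.5,3.8,0,0.2],[-1.5,3.8,0,0],[-1.5,3.8,0.5,0],[-0.7,1.8,1.0,0],[-0.3,1.0,1.3,0],[0,0,0,0],[0,0,0,0]]]'

```text
clock: 8.12
position: [0.5589, 0.1096, 0.1906]
orientation: [-0.361, 3.121, -0.001]
force: [0.6, -0.6, -0.8]
grip_width: 0.0106
```

```bash
python3 -c "
from plan import *
plan(.5573,.111,.19,193.4)
snap('side','side3'); crop('side3',170,60,320,210,5)
snap('top','top3')"
```

```text
t 8.125 pos [0.5589 0.1096 0.1906] yaw 193.21 zaxis [ 3.e-04 -4.e-04 -1.e+00] F [ 0.64 -0.63 -0.78] w 0.0106
d cm [0.123 0.176 0.056] roll -0.19293540332793668
```

View pics/side3_170_60_5.png

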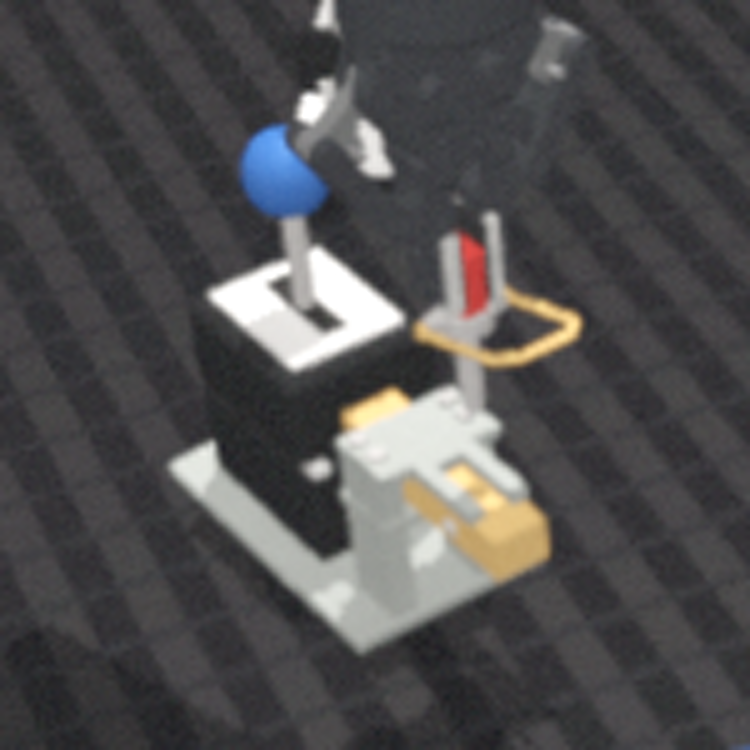

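```bash
python3 - <<'E'
from h import *
crop('side3',240,95,300,170,10)
for X in [(.5589,.1096,.1261),(.5589,.1096,.1681),(.5589,.1096,.205),(.5573,.111,.083)]:
    u,v=proj('side',X); print(X,u,v,((u-240+.5)*10,(v-95+.5)*10))
E
```

```text
(0.5589, 0.1096, 0.1261) 263.9711928636298 141.14207963185788 (np.float64(244.71192863629824), np.float64(466.4207963185788))
(0.5589, 0.1096, 0.1681) 262.35132941794086 124.0168371405734 (np.float64(228.5132941794086), np.float64(295.168371405734))
(0.5589, 0.1096, 0.205) 260.85571272523873 108.17797117814041 (np.float64(213.55712725238732), np.float64(136.7797117814041))
(0.5573, 0.111, 0.083) 264.59192075706 157.63196137025426 (np.float64(250.91920757059995), np.float64(631.3196137025426))
```

View pics/side3_240_95_10.png

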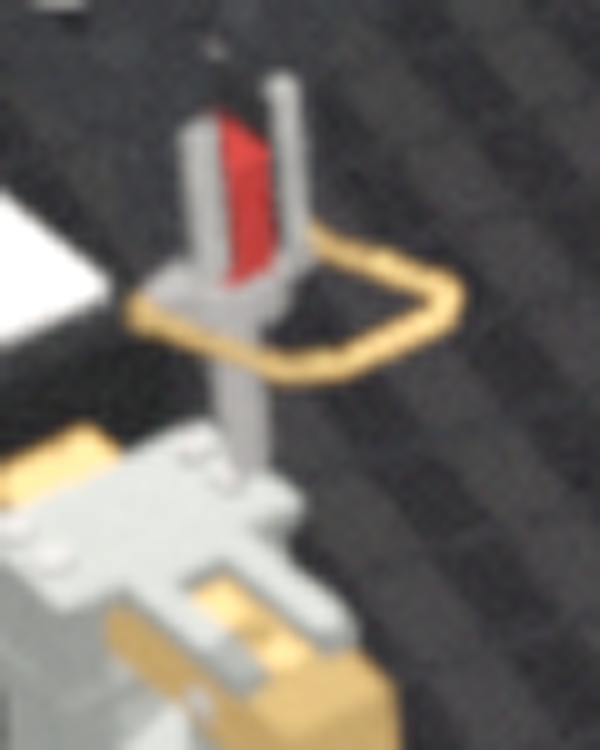

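View pics/top3.png

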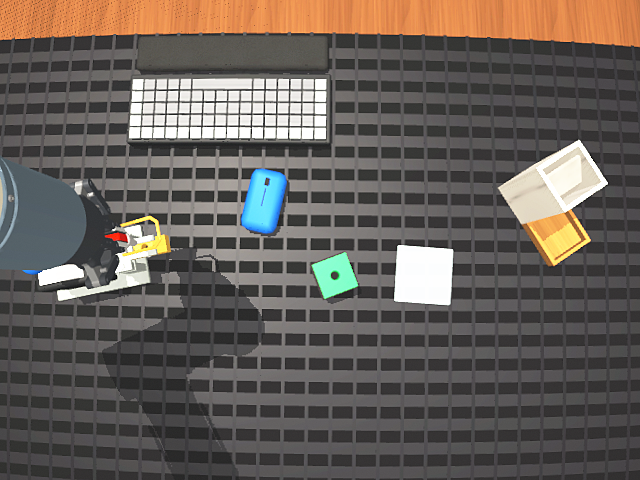

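```bash
python3 -c "
from plan import *
plan(.5557,.111,.1605,193.4)"
```

```text
t 8.225 pos [0.5591 0.1097 0.1909] yaw 193.19 zaxis [ 1.e-03  1.e-04 -1.e+00] F [ 0.45 -0.27 -1.62] w 0.0106
d cm [0.302 0.205 3.042] roll -0.21284465480832182
```

drive_tool --series '[[[0.3,0.2,1,-0.2],[0,0,1,0],[0,0,1,0],[0,0,0,0],[0,0,0,0],[0,0,0,0]]]'

```text
clock: 8.98
position: [0.5558, 0.1119, 0.1607]
orientation: [-0.368, 3.119, 0.0]
force: [0.3, -0.0, -2.2]
grip_width: 0.0107
```

```bash
python3 - <<'E'
from plan import *
plan(.5557,.111,.1605,193.4)
snap('side','side4'); crop('side4',230,110,290,170,10)
snap('top','top4'); crop('top4',90,200,200,290,7)
p=env.sense()['position']
for dz in (.0645,.0225):
    for n,ox,oy,k in(('side',230,110,10),('top',90,200,7)):
        u,v=proj(n,p-[0,0,dz]); print(n,dz,((u-ox+.5)*k,(v-oy+.5)*k))
E
```

```text
t 8.975 pos [0.5558 0.1119 0.1607] yaw 193.44 zaxis [ 8.e-04  2.e-04 -1.e+00] F [ 0.32 -0.05 -2.21] w 0.0107
d cm [ 0.027 -0.088  0.021] roll 0.04325804006504086
side 0.0645 (np.float64(337.1746417123046), np.float64(431.3147072680485))
top 0.0645 (np.float64(357.545938632981), np.float64(326.0110424156783))
side 0.0225 (np.float64(321.0683622112788), np.float64(266.5221159227653))
top 0.0225 (np.float64(283.4134730646807), np.float64(311.62367219094835))
```

View pics/side4_230_110_10.png

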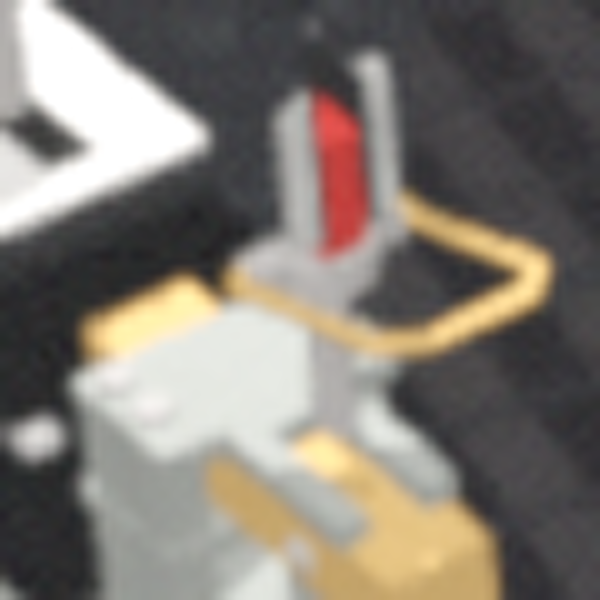

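View pics/top4_90_200_7.png

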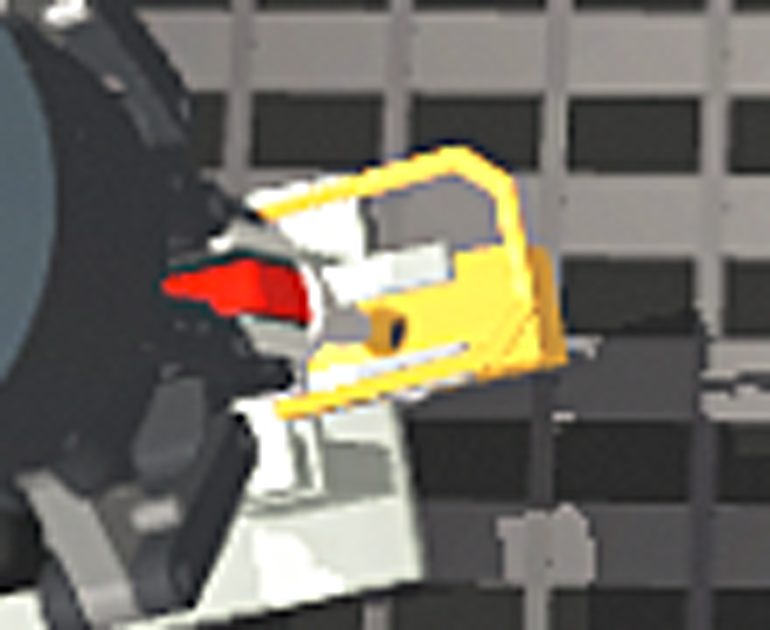

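```bash
python3 - <<'E'
from h import *
crop('top4',120,225,175,265,14); crop('side4',245,135,285,165,18); crop('top0',120,225,175,265,14)
a=np.array([.5556,.1110,.083])
def box(n,X,ox,oy,k): u,v=proj(n,X); return (round((u-ox+.5)*k),round((v-oy+.5)*k))
for X in [(.5558,.1119,.0962),(.5561,.1108,.083),(.5556,.111,.083)]: print(X,box('top',X,120,225,14),box('side',X,245,135,18))
E
```

```text
(0.5558, 0.1119, 0.0962) (295, 301) (338, 326)
(0.5561, 0.1108, 0.083) (348, 306) (353, 420)
(0.5556, 0.111, 0.083) (346, 311) (348, 420)
```

View pics/top4_120_225_14.png

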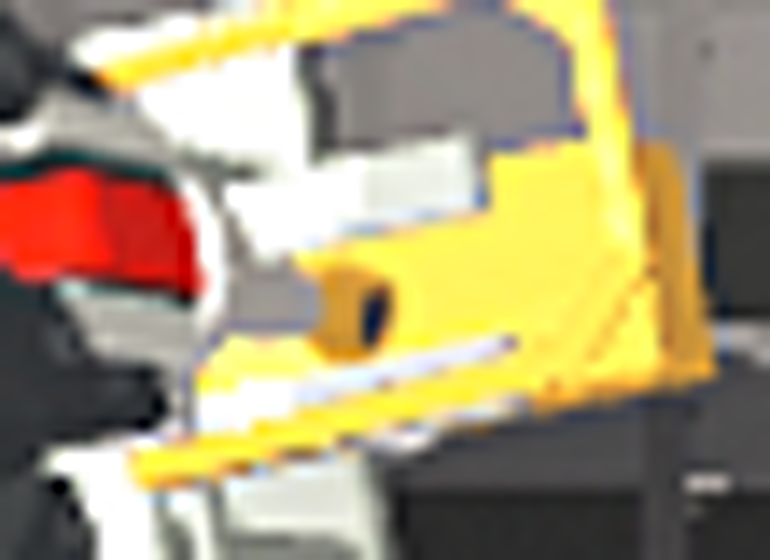

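View pics/side4_245_135_18.png

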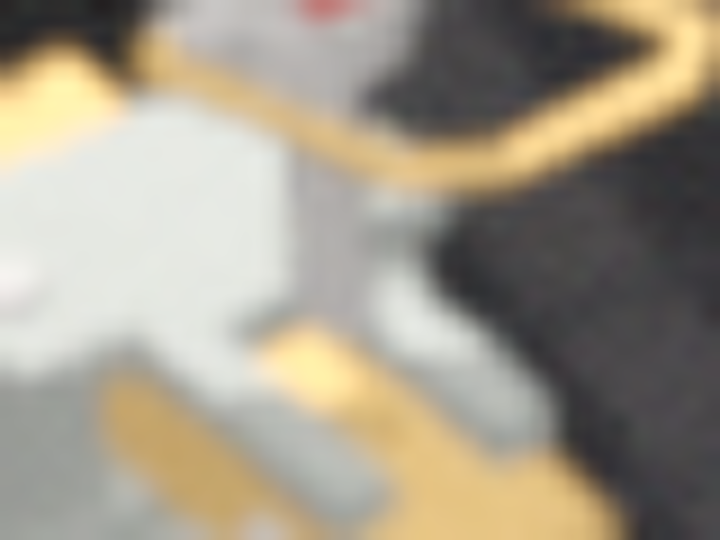

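View pics/top0_120_225_14.png

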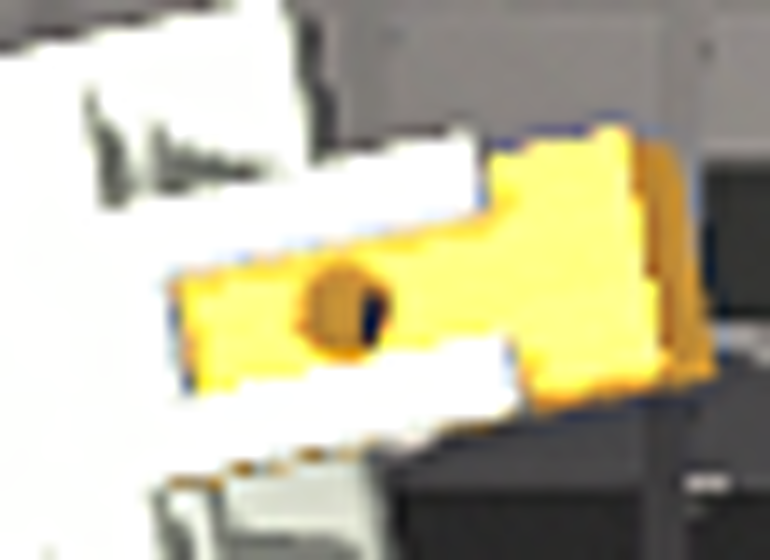

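drive_tool --series '[[[0.04,-0.15,0.3,0],[0,0,0.3,0],[0,0,0.3,0],[0,0,0.1,0],[0,0,0,0],[0,0,0,0]]]'

```text
clock: 9.82
position: [0.5555, 0.1103, 0.1504]
orientation: [-0.368, 3.12, -0.0]
force: [0.0, 0.6, -1.9]
grip_width: 0.0108
```

```bash
python3 - <<'E'
from plan import *
plan(.5556,.111,.1505,193.4)
snap('top','top5'); crop('top5',120,225,175,265,14)
snap('side','side5'); crop('side5',245,135,285,165,18)
def box(n,X,ox,oy,k): u,v=proj(n,X); return (round((u-ox+.5)*k),round((v-oy+.5)*k))
print(box('top',env.sense()['position']-[0,0,.0645],120,225,14))
E
```

```text
t 9.825 pos [0.5555 0.1103 0.1504] yaw 193.44 zaxis [ 2.e-04  0.e+00 -1.e+00] F [ 0.    0.64 -1.92] w 0.0108
d cm [-0.026  0.067 -0.01 ] roll 0.03822496980646406
(343, 310)
```

View pics/top5_120_225_14.png

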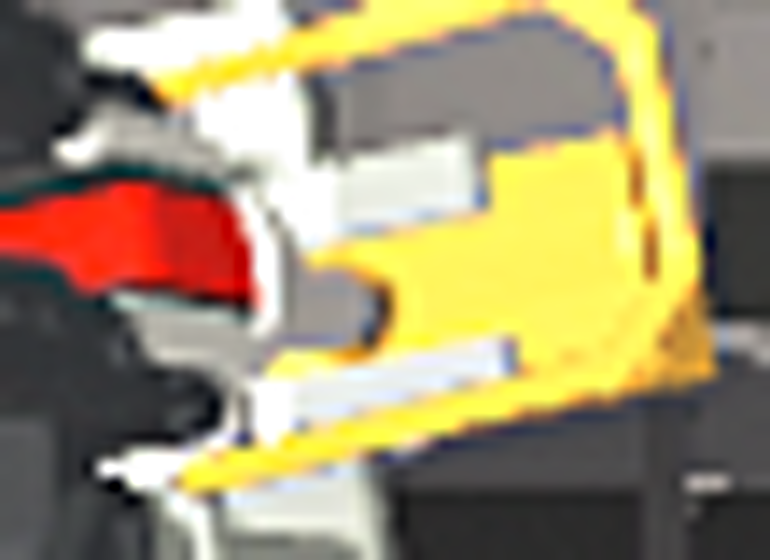

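View pics/side5_245_135_18.png

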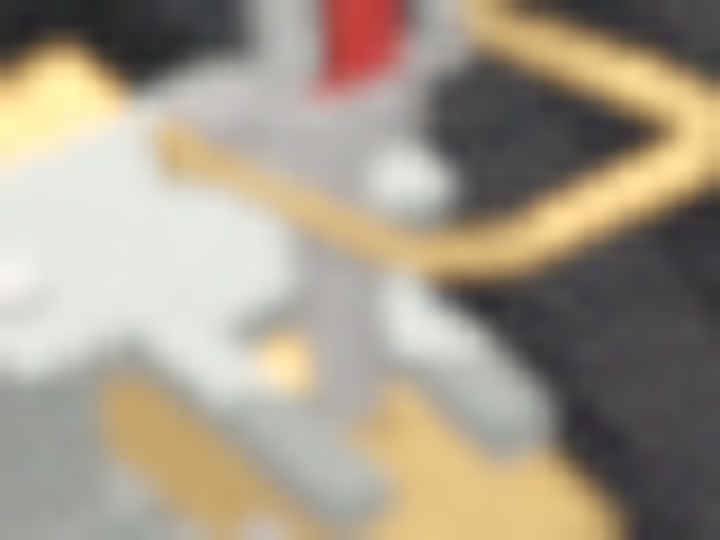

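drive_tool --series '[[[0,0,0.1,0],[0,0,0.1,0],[0,0,0.1,0],[0,0,0.1,0],[0,0,0.1,0],[0,0,0,0]]]'

```text
clock: 10.68
position: [0.5554, 0.1102, 0.1451]
orientation: [0.368, -3.12, 0.0]
force: [0.4, 0.1, -2.1]
grip_width: 0.011
```

drive_tool --series '[[[0,0,0.1,0],[0,0,0.1,0],[0,0,0.1,0],[0,0,0.1,0],[0,0,0,0]]]'

```text
clock: 11.3
position: [0.5553, 0.1103, 0.1412]
orientation: [0.368, -3.12, 0.0]
force: [0.0, 0.2, -0.9]
grip_width: 0.0108
```

drive_tool --series '[[[0,0,0.1,0],[0,0,0.1,0],[0,0,0.1,0],[0,0,0.1,0],[0,0,0.1,0],[0,0,0,0]]]'

```text
clock: 12.05
position: [0.5559, 0.1104, 0.1365]
orientation: [-0.368, 3.119, 0.0]
force: [1.4, 0.3, -0.9]
grip_width: 0.0111
```

drive_tool --series '[[[-0.03,0,0.1,0],[0,0,0.1,0],[0,0,0.1,0],[0,0,0.1,0],[0,0,0.1,0],[0,0,0.1,0],[0,0,0,0]]]'

```text
clock: 12.92
position: [0.5556, 0.1103, 0.13]
orientation: [0.367, -3.12, 0.0]
force: [2.6, 0.7, -2.0]
grip_width: 0.0113
```

drive_tool --series '[[[-0.04,0,0.1,0],[0,0,0.1,0],[0,0,0.1,0],[0,0,0.1,0],[0,0,0.1,0],[0,0,0.1,0],[0,0,0,0]]]'

```text
clock: 13.8
position: [0.5559, 0.1104, 0.1241]
orientation: [0.367, -3.12, 0.0]
force: [3.0, 1.0, -2.8]
grip_width: 0.0108
```

drive_tool --series '[[[-0.05,0,0.1,0],[0,0,0.1,0],[0,0,0.1,0],[0,0,0.1,0],[0,0,0.1,0],[0,0,0,0]]]'

```text
clock: 14.55
position: [0.5564, 0.1105, 0.1191]
orientation: [0.367, -3.12, 0.0]
force: [2.6, 0.5, -1.1]
grip_width: 0.011
```

```bash
python3 - <<'E'
from plan import *
plan(.5556,.111,.1125,193.4); print(env.sense()['torque'])
snap('top','top6'); crop('top6',90,200,200,290,7)
snap('side','side6'); crop('side6',225,105,295,175,9)
E
```

```text
t 14.55 pos [0.5564 0.1105 0.1191] yaw 193.44 zaxis [-4.e-04 -1.e-04 -1.e+00] F [ 2.59  0.47 -1.06] w 0.011
d cm [0.069 0.066 0.657] roll 0.0359161878284624
[ 0.17129725 -0.86355931  0.01982606]
```

View pics/side6_225_105_9.png

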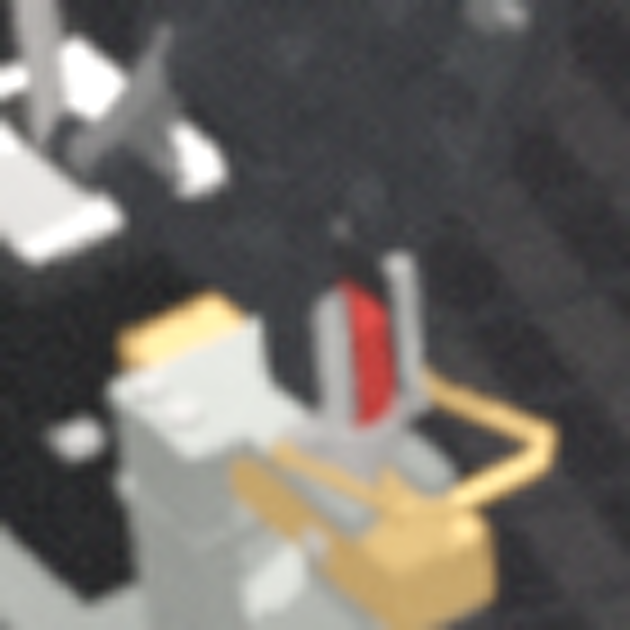

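View pics/top6_90_200_7.png

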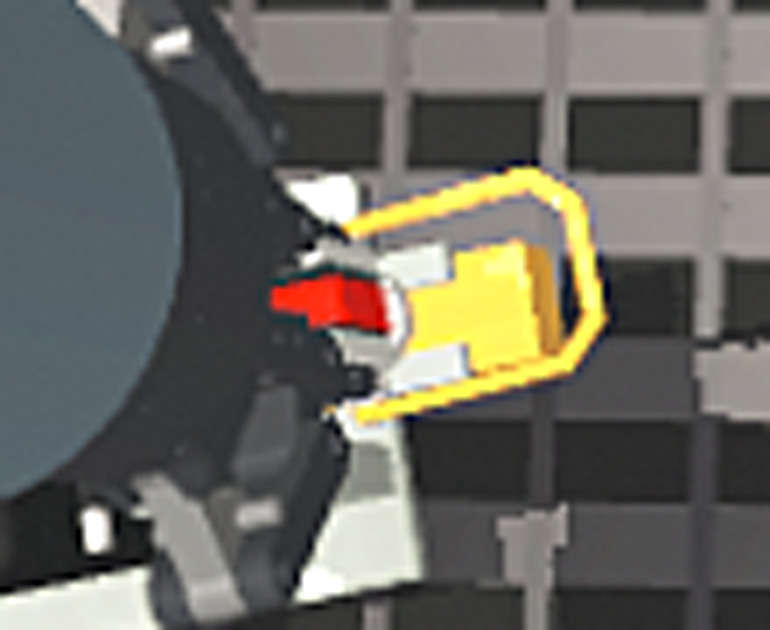

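drive_tool --series '[[[-0.03,0,0.1,0],[0,0,0.1,0],[0,0,0.1,0],[0,0,0.1,0],[0,0,0.1,0],[0,0,0.05,0],[0,0,0,0]]]'

```text
clock: 15.52
position: [0.5567, 0.1106, 0.1136]
orientation: [0.367, -3.12, -0.0]
force: [0.7, 0.1, -0.3]
grip_width: 0.011
```

drive_tool --series '[[[0,0,0.05,0],[0,0,0.05,0],[0,0,0.05,0],[0,0,0,0]]]'

```text
clock: 16.02
position: [0.5568, 0.1106, 0.1125]
orientation: [-0.368, 3.12, 0.0]
force: [-1.2, 0.3, 2.3]
grip_width: 0.011
```

drive_tool --series '[[[0.01,0,0.05,0],[0,0,0.03,0],[0,0,0,0],[0,0,0,0]]]'

```text
clock: 16.52
position: [0.5568, 0.1106, 0.1125]
orientation: [-0.368, 3.119, -0.0]
force: [-3.4, 1.1, 7.3]
grip_width: 0.0108
```

```bash
python3 - <<'E'
from plan import *
plan(.5556,.111,.1125,193.4); print(env.sense()['torque'])
snap('side','side7'); crop('side7',225,105,295,175,9)
E
```

```text
t 16.525 pos [0.5568 0.1106 0.1125] yaw 193.45 zaxis [ 7.e-04  1.e-04 -1.e+00] F [-3.38  1.14  7.3 ] w 0.0108
d cm [ 0.108  0.067 -0.   ] roll 0.05396867563894148
[0.26161879 1.11240885 0.01448652]
```

View pics/side7_225_105_9.png

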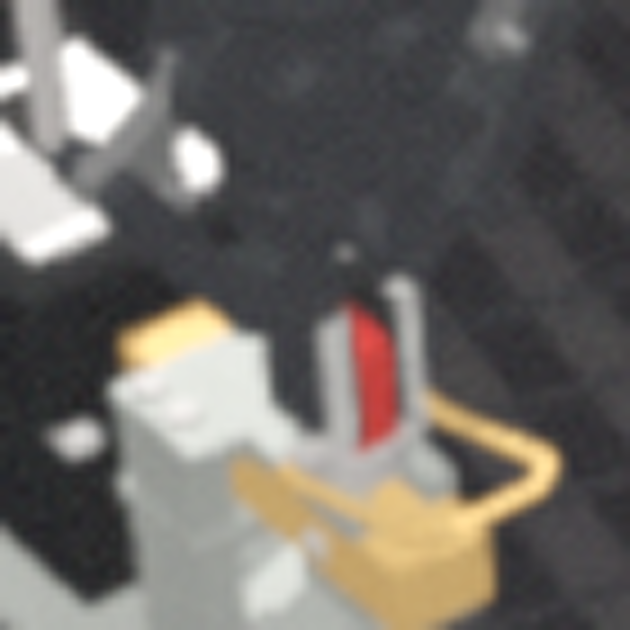

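drive_tool --series '[[[0.02,0,-0.08,0],[0,0,0,0]]]'

```text
clock: 16.82
position: [0.5568, 0.1106, 0.1125]
orientation: [-0.368, 3.119, 0.0]
force: [-0.8, 0.8, 3.5]
grip_width: 0.0108
```

drive_tool --series '[[[0,0,0,0],[0,0,0,0],[0,0,0,0],[0,0,-0.5,0],[0,0,-2,0],[0,0,-3,0],[0,0,-3,0],[0,0,0,0],[0,0,0,0]]]' --fingers 0.5

```text
clock: 17.95
position: [0.5563, 0.1106, 0.1969]
orientation: [0.367, -3.119, -0.0]
force: [0.4, 1.0, -0.1]
grip_width: 0.0431
```

```bash
python3 - <<'E'
from plan import *
plan(.5692,.0545,.2,193.4)
snap('side','side8'); crop('side8',225,105,295,175,9)
snap('top','top8'); crop('top8',90,200,200,290,7)
E
```

```text
t 17.95 pos [0.5563 0.1106 0.1969] yaw 193.43 zaxis [-6.e-04  2.e-04 -1.e+00] F [ 0.43  1.   -0.11] w 0.0431
d cm [ 0.043 -5.753 -0.308] roll 0.029495032223081807
```

View pics/side8_225_105_9.png

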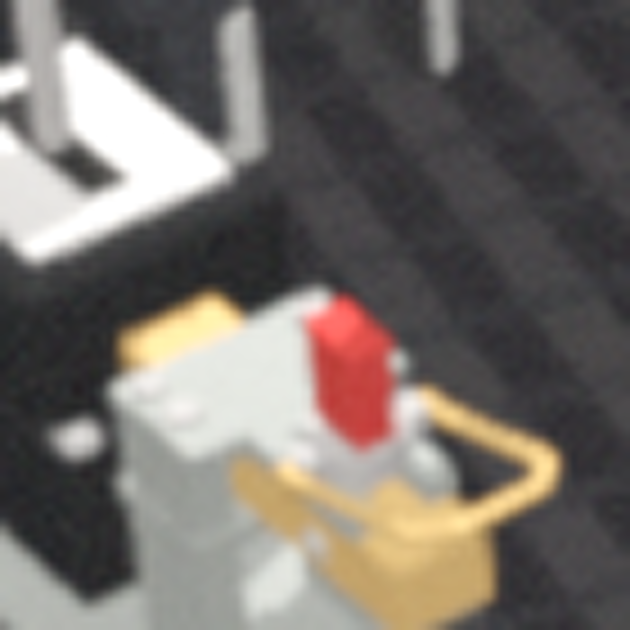

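View pics/top8_90_200_7.png

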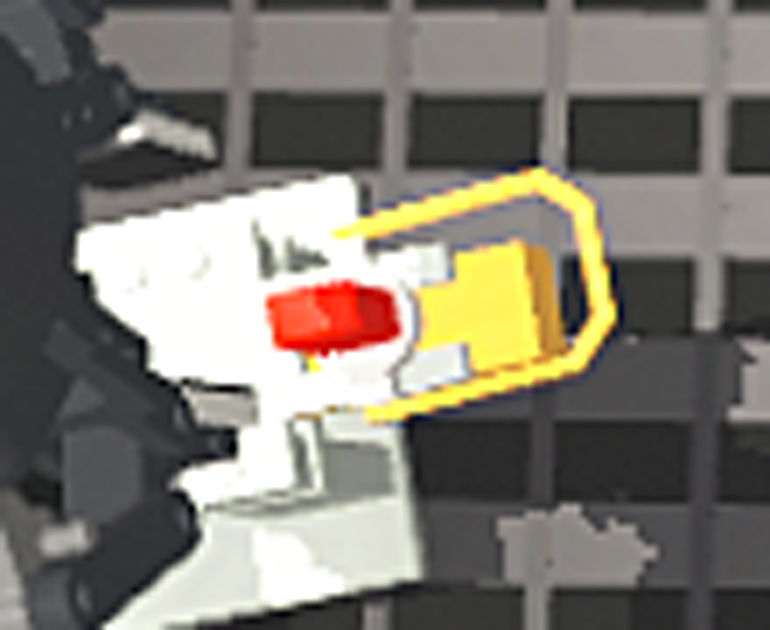

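```bash
python3 - <<'E'
from fit import *
for X,Y in [(583,195),(606,305),(596,250)]: print(unproj('top',(X+.5)/7-.5+90,(Y+.5)/7-.5+200,z=.109).round(4))
for n in('top','side'):
    W=cloud(n,n+'8'); m=(abs(W[...,0]-.5567)<.02)&(abs(W[...,1]-.1106)<.02)&(W[...,2]>.118)&(W[...,2]<.14); print(n,m.sum(),np.median(W[m],0))
    m=(abs(W[...,0]-.57)<.03)&(abs(W[...,1]-.057)<.012)&(W[...,2]>.09)&(W[...,2]<.14); print('bar',m.sum(),W[m].mean(0))
E
```

```text
[0.5832 0.0593 0.109 ]
[0.5599 0.0534 0.109 ]
[0.5716 0.056  0.109 ]
top 138 [0.55640338 0.10905571 0.12697625]
bar 102 [0.56545213 0.05846628 0.10998077]
side 60 [0.55628283 0.10587117 0.1254648 ]
bar 49 [0.56499568 0.0566581  0.10827596]
```

drive_tool --series '[[[-0.15,-1.75,0,0],[0,-2,0,0],[0,-2,0,0],[0,0,1,0],[0,0,2,0],[0,0,2,0],[0,0,1,0],[0,0,0,0],[0,0,0,0]]]' --fingers 0

```text
clock: 19.18
position: [0.5719, 0.0551, 0.1381]
orientation: [-0.368, 3.119, 0.0]
force: [-0.0, 0.5, 0.6]
grip_width: -0.0002
```

```bash
python3 - <<'E'
from plan import *
plan(.571,.0555,.125,193.4)
snap('side','side9'); crop('side9',225,95,305,175,9)
snap('top','top9'); crop('top9',90,200,200,290,7)
E
```

```text
t 19.175 pos [0.5719 0.0551 0.1381] yaw 193.45 zaxis [ 1.4e-03  2.0e-04 -1.0e+00] F [-0.04  0.48  0.56] w -0.0002
d cm [0.081 0.064 1.309] roll 0.047372608402724836
```

View pics/side9_225_95_9.png

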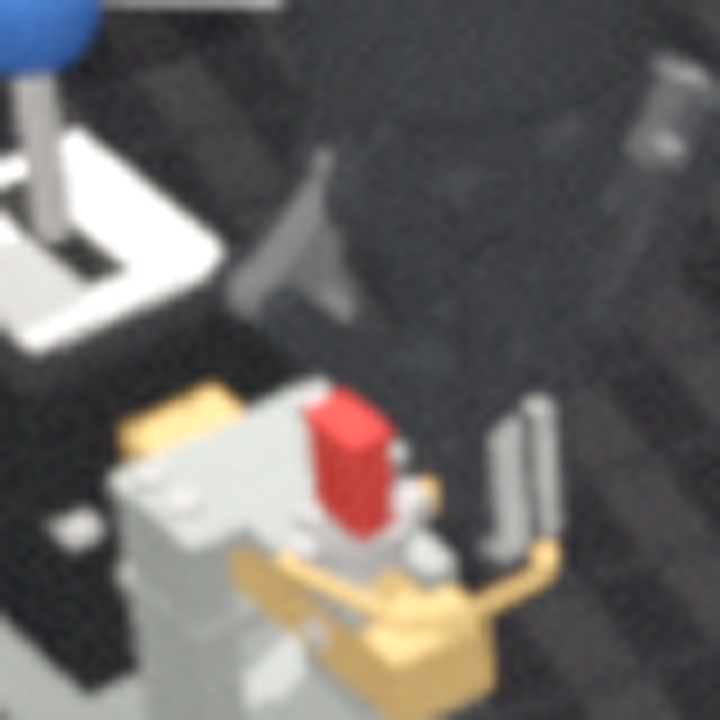

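drive_tool --series '[[[0,0,0.8,0],[0,0,0.5,0],[0,0,0.4,0],[0,0,0.4,0],[0,0,0.4,0],[0,0,0.4,0],[0,0,0,0]]]'

```text
clock: 20.15
position: [0.5712, 0.055, 0.1078]
orientation: [0.367, -3.119, -0.0]
force: [-0.1, -0.3, 1.2]
grip_width: -0.0004
```

```bash
python3 - <<'E'
from plan import *
plan(.571,.0555,.079,193.4)
snap('side','side10'); crop('side10',225,95,305,175,9)
E
```

```text
t 20.15 pos [0.5712 0.055  0.1078] yaw 193.43 zaxis [-6.e-04  0.e+00 -1.e+00] F [-0.13 -0.29  1.17] w -0.0004
d cm [0.01  0.049 2.885] roll 0.03492378103683791
```

View pics/side10_225_95_9.png

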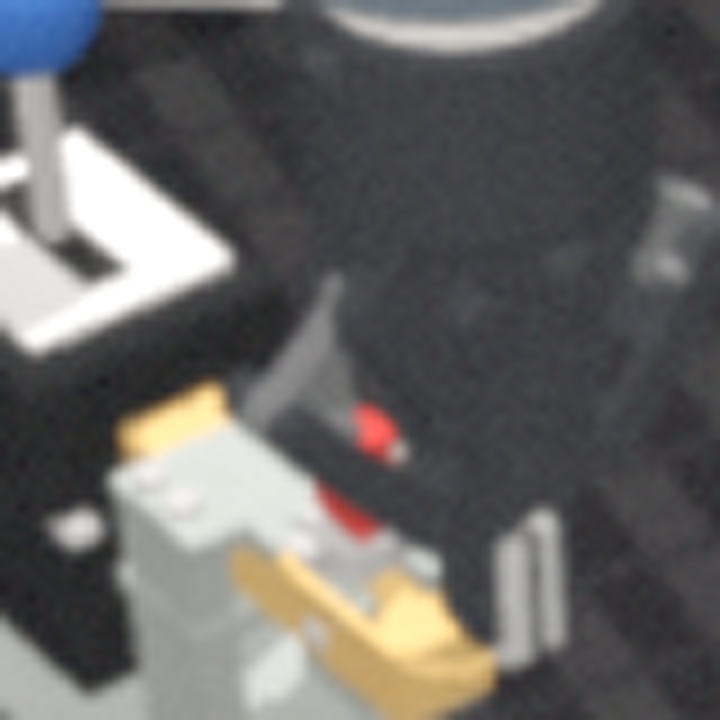

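drive_tool --series '[[[0,0,0.4,0],[0,0,0.4,0],[0,0,0.4,0],[0,0,0.4,0],[0,0,0,0]]]'

```text
clock: 20.82
position: [0.5711, 0.0549, 0.0917]
orientation: [0.367, -3.119, 0.0]
force: [0.2, 0.3, 0.8]
grip_width: 0.0001
```

drive_tool --series '[[[0,0,0.4,0],[0,0,0.4,0],[0,0,0.4,0],[0,0,0.2,0],[0,0,0,0],[0,0,0,0]]]'

```text
clock: 21.58
position: [0.5715, 0.055, 0.0784]
orientation: [-0.368, 3.12, -0.0]
force: [-0.2, -0.5, 0.0]
grip_width: 0.0002
```

```bash
python3 - <<'E'
from plan import *
plan(.571,.0555,.079,193.4)
snap('side','side11'); crop('side11',225,95,305,175,9)
E
```

```text
t 21.575 pos [0.5715 0.055  0.0784] yaw 193.44 zaxis [ 2.e-04 -0.e+00 -1.e+00] F [-0.17 -0.47  0.  ] w 0.0002
d cm [ 0.037  0.062 -0.059] roll 0.03877889581329441
```

View pics/side11_225_95_9.png

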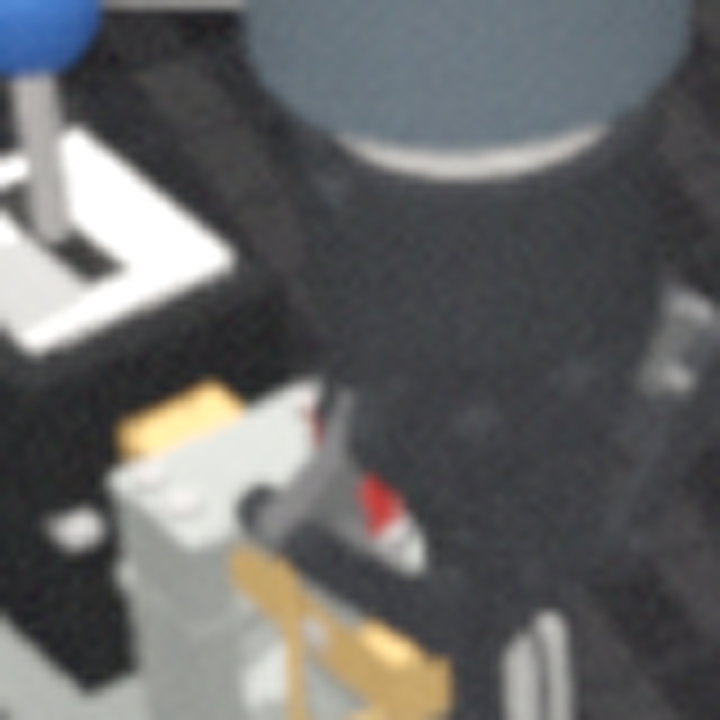

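drive_tool --series '[[[0,-0.5,-1,0],[0,-1,-2,0],[0,-1,-3,0],[0,0,-4,0],[0,-2,-4,0],[0,-4,0,0],[0,-4,0,0],[0,-4,0,0],[0,0,0,0],[0,0,0,0]]]'

```text
clock: 22.88
position: [0.6097, -0.1056, 0.2188]
orientation: [-0.367, 3.12, 0.0]
force: [0.3, 0.5, -0.3]
grip_width: -0.0001
```

```bash
python3 - <<'E'
from plan import *
from fit import *
plan(.571,.0555,.079,193.4)
snap('side','side12'); crop('side12',225,105,295,175,9)
snap('top','top12'); crop('top12',60,190,200,300,5)
for n in('top','side'):
    W=cloud(n,n+'12'); m=(abs(W[...,0]-.5567)<.02)&(abs(W[...,1]-.1106)<.02)&(W[...,2]>.118)&(W[...,2]<.14); print(n,m.sum(),np.median(W[m],0))
E
```

```text
t 22.875 pos [ 0.6097 -0.1056  0.2188] yaw 193.41 zaxis [ 5.e-04  1.e-04 -1.e+00] F [ 0.28  0.52 -0.33] w -0.0001
d cm [ 0.032 16.57  13.978] roll 0.007870182676612103
top 139 [0.55665416 0.10858305 0.12737493]
side 57 [0.55668264 0.10563807 0.12460372]
```

View pics/side12_225_105_9.png

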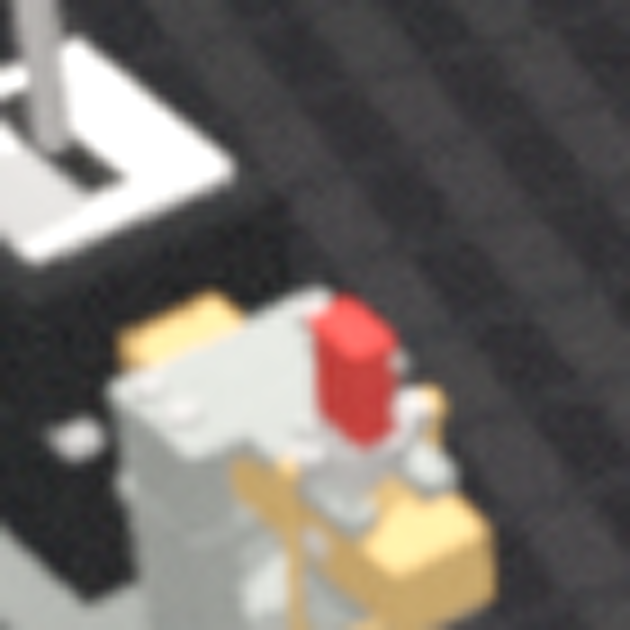

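View pics/top12_60_190_5.png

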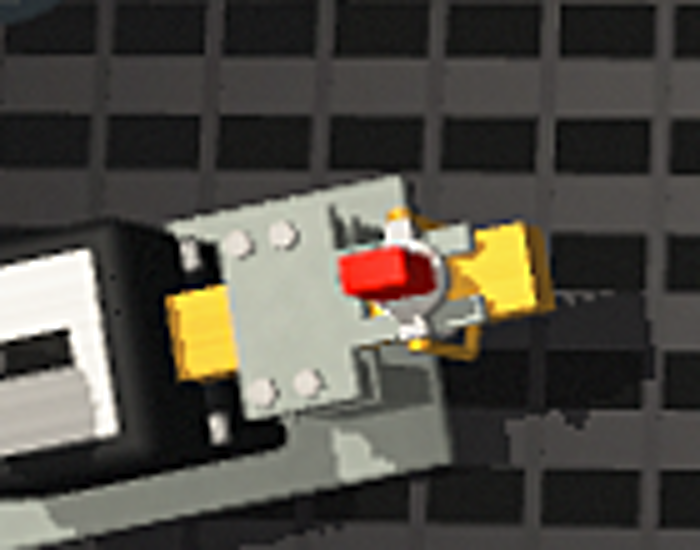

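```bash
python3 - <<'E'
from h import *
p=np.array([.5567,.1106,.094]); ux=np.array([-.2317,.9728,0]); uy=np.array([-.9728,-.2317,0])
crop('side12',240,130,300,190,10)
for a in (1.83,1.7,1.5):
    th=a-.262
    for s,r in((20,0),(20,49),(12,58),(-12,58),(-20,49)):
        X=p+uy*s/1000+(-ux*np.cos(th)+np.array([0,0,-np.sin(th)]))*r/1000
        u,v=proj('top',X); U,V=proj('side',X); print(a,s,r,((u-60+.5)*5).round(),((v-190+.5)*5).round(),'side',((U-240+.5)*10).round(),((V-130+.5)*10).round())
E
```

```text
1.83 20 0 425.0 344.0 side 167.0 280.0
1.83 20 49 479.0 351.0 side 187.0 462.0
1.83 12 58 483.0 328.0 side 221.0 478.0
1.83 -12 58 469.0 257.0 side 311.0 432.0
1.83 -20 49 455.0 231.0 side 338.0 385.0
1.7 20 0 425.0 344.0 side 167.0 280.0
1.7 20 49 497.0 347.0 side 204.0 475.0
1.7 12 58 505.0 323.0 side 241.0 494.0
1.7 -12 58 491.0 252.0 side 331.0 447.0
1.7 -20 49 474.0 226.0 side 355.0 398.0
1.5 20 0 425.0 344.0 side 167.0 280.0
1.5 20 49 523.0 340.0 side 229.0 489.0
1.5 12 58 535.0 315.0 side 271.0 511.0
1.5 -12 58 521.0 243.0 side 361.0 464.0
1.5 -20 49 500.0 219.0 side 381.0 411.0
```

View pics/side12_240_130_10.png

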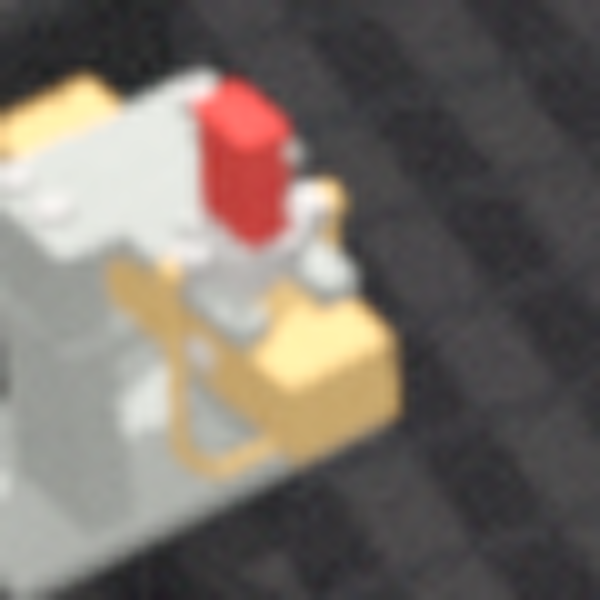

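```bash
python3 -c "
from h import *
print(env.finish_job(), env.sense()['clock'])"
```

```text
the job is handed in; nothing more can be done
the job is handed in; nothing more can be done
```

The linch pin is in the tongue's hole with its collar down on the mount's top plate, and the ring is flipped shut over its end. I handed the job in at about 23 s of the allowed 72. `finish_job` gives no verdict, so what follows rests on my own checks.

- **Insertion:** I found the hole in the top picture, about 4 mm from the slot's middle towards the shifter. I lowered the pin in small steps and it went in without a search. The highest push I read was about 7 N at seating, and side forces stayed under 4 N; those are readings at the end of each move.
- **Seating:** The tool stopped at exactly the height expected for the collar on the plate. The top of the grip block measured 127 mm in the top camera, as expected, and about 125 mm in the noisier side camera.
- **Ring:** The last side and top pictures match the ring's closed position of 1.83 rad to within about a pixel.
- **Disagreement between cameras:** The side camera put the hole about 4 mm off, across the slot, from where the top camera put it. I went with the top camera, and the insertion confirmed it.
- **Not measured:**
  - Uprightness: I judged it only from the seating and the pictures. The pin may be turned a few degrees about its own axis.
  - Mouse and coaster: I did not re-measure them. The arm was never near enough to touch them.
- **Hand-in:** The arm was holding still, clear of everything.

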